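Set the ratchet to tighten and clamp the sharpening stone

TASK

The sharpening stone lies loose in the green bench clamp, and the clamp's ratchet handle is still set to loosen. Flip the red pawl lever over to the tighten side first, then work the handle to and fro until the brass pad grips the stone firmly: stop as soon as the handle has gone clearly stiffer than it was while the pad ran free (about half as stiff again), do not force it further, and never back the pad off. Leave the stone where it lies and the other things on the bench alone, and let go of the clamp at the end.

Things in the scene. Friction and masses are not known exactly. Their poses are not given: they have to be found in the camera images.
- clamp: green iron bench clamp fixed to the worktop, base 140 x 120 x 14 mm, spindle top about 146 mm high. Origin: on the spindle's vertical axis at worktop height; x points to the column behind it (its middle is at x = 66 mm), z up. The ratchet handle points along about -x; an arm under it, top 106 mm high, runs from column to axis; the toothed ratchet wheel lies above that.
- pad: round brass pressure pad, 28 mm across, under the spindle; origin: centre of its lower face. It comes down 6 mm for each radian that the ratchet wheel turns clockwise seen from above, starts 5 to 9 mm above the stone, yields on a stiff spring (50 N per mm) and stays where the wheel was left.
- stone: dark grey oil stone, 38 x 125 x 21 mm, loose, lying flat on a steel rest in the clamp with its length along the clamp's y; origin: centre of its underside. Already in place, to be left there. The rest is set to a height that differs from time to time.
- handle (a joint): ratchet handle: 0 when it points along the clamp's -x, positive = swung clockwise seen from above (tightening); stops at -0.7 and +0.7. With the pawl set to tighten, clockwise strokes carry the wheel along (after up to 0.4 rad of free travel until a tooth catches) and return strokes slip.
- pawl (a joint): red pawl lever on the handle, clicks to either side: -0.5 = set to loosen (as found), +0.5 = set to tighten (only -0.17 or +0.17 while it rides on a tooth); positive = tip swung clockwise seen from above about its pivot, which is on the handle 41 mm from the spindle's axis. Takes about 1.5 N at the tip and snaps over past the middle.
- pawl_tip (a point): on the upright round pin at the end of the red pawl lever, 9 mm thick, 26 mm tall; this point lies on the pin's axis, 135 mm above the worktop; the pin's top is at 146 mm, the flat lever below it ends at 125 mm. The pin stands 32 mm from the lever's pivot and, with the lever straight, 73 mm from the spindle's axis. The handle's bar below it ends at 117 mm.
- knob (a point): upright black knob at the handle's end, 20 mm thick, 121 to 153 mm above the worktop; point: its centre at 138 mm, 120 mm from the spindle's axis. Push it round the axis. Here the stroke takes about 6 N while the pad is free, a slipping stroke 1 to 3 N; each 10 N of the pad on the stone adds 0.5 N. Right is 2 to 3 N above the free stroke (40 to 60 N on the stone).
- parts_box: blue parts box with lilac lid, 84 x 115 x 29 mm, loose, not needed
- tweezers: steel tweezers, 128 mm long, loose, not needed
- graver: graver with a turned wooden handle, 105 mm long, loose, not needed
Mind the look-alikes: they are no part of the job. What is shaped like the stone but brown is not meant.

How it is judged:
On the way, in this order (a step that is already met when the one before it is completed fails the run):
1. the pawl lever is flipped to the tighten side while the pad is still clear of the stone (value of joint pawl above 0.1 rad and contact force between pad and stone below 0.5 N), for 0.2 s.
2. the handle is worked until the pad presses firmly on the stone (contact force between pad and stone above 20 N), for 0.2 s.
At the end, for the whole second after the job is handed in: The pawl lever is on the tighten side, the pad presses on the stone with 20 to 80 N, the stone lies still within 10 mm of where it lay, and the handle is at rest and released (value of joint pawl above 0.1 rad and contact force between pad and stone between 20 and 80 N and distance of stone from where it was at the start of the episode below 0.01 m and linear speed of stone below 0.01 m/s and velocity of joint handle below 0.05 rad/s); the robot touches nothing.
It fails at once if the stone is overtightened (pad force above 85 N) (contact force between pad and stone above 85 N).
It fails at once if the pad is backed off (raised by more than 2 mm) (z of pad in the frame of clamp above 0.0515 m).
It fails at once if the clamp is forced with more than 25 N (contact force between any of the arm, the fingers and clamp above 25 N).
It fails at once if parts box, tweezers or graver moved by more than 20 mm (distance of any of parts_box, tweezers, graver from where it was at the start of the episode above 0.02 m).
It also fails if it takes over 72 s, if anything falls off the work surface, if the arm or the gripper's body presses on something with over 40 N, if the wrist force passes 120 N, or if a joint passes its speed limit or range.

ROBOT

A 6-joint arm with a two-finger parallel gripper is mounted at the origin on a cart in front of the work surface, level with it; the furniture and walls round the work are solid. World frame = base frame: x ahead of the robot, y to its left, z up, the work surface at z = 0. Lengths are in m, angles in rad, forces in N, time in s.
With the tool pointing down it reaches from about 0.3 to 0.95 m from the base axis. Payload 3.1 kg.
Tool frame: the origin (TCP) lies midway between the tips of the shut fingers; the grasp point (between the pads) lies 19 mm behind it; z points along the fingers, y is the line along which they close (so a half turn about z gives the same grasp; the last joint's range is limited). The gripper opens to 85 mm and grips with 20 to 120 N. Pads are 22 mm wide; open, the fingers measure 114 mm over their backs; the gripper's body (76 mm by 85 mm) begins 54 mm behind the grasp point. The pads swing forward as they close: fully open they stand 13 mm farther back than shut.
Start: joints at [1.138, 0.308, 1.634, -0, 1.2, -0.07], TCP at [0.222, 0.584, 0.231] pointing down, gripper open.
Joint ranges: [-3.06, 3.06], [-0.79, 1.96], [0.05, 2.63], [-1.19, 4.34], [0.05, 2.64], [-2.94, 2.94]. Speed limits (rad/s): [2.79, 2.79, 3.14, 3.14, 3.14, 3.14].

INTERFACE

Orientations are given as a unit quaternion [x, y, z, w].
In Python, from cell import r, viewer gives the robot as it stands.
- The arm moves only by the shell command python3 -m jog 'ROWS' [OPENING]. ROWS is JSON, a list of rows, each a list of 2 entries, a list of its own where there are three numbers: the shift along the tool's x, y, z in cm, then the turn about the tool's z in degrees. In form: [[[tx, ty, tz], roll], ...]. A call has 1 to 20 rows; each row shifts and turns the commanded pose from where the row before left it, along the tool's axes as they then stand; what a row does not reach is not made up. A row lasts 1/8 s, in which the tool goes at most 62.5 mm and 10.7 degrees, less where a joint would pass 70% of its speed; a pose out of reach is approached as far as the arm can. A call is refused whole if a number of a shift passes 6.25 or a number of a turn 10.7, either way. A call with a gripper value outside its range is refused whole. OPENING is the closure, from 0 (fully open) to 1 (shut), set as the call begins (- or left out, the last holds). The fingers move at their own pace and stop on an object; the grip force is fixed at half the most. Time passes only in rows, so rows that do not move let the fingers close. It gives the time, the measured TCP pose, the force, the opening and the grip force at its end, in the units of the state.
- r.read_state(): the state, without advancing time (a new reading comes with each control period).
- viewer.capture(name): name is "scene" or "top"; returns a dict with "frame" (400x640x3 uint8, red, green, blue), "fov_y" (degrees; the focal length in pixels is half the picture's height over the tangent of half this angle, whatever the lens; pixels are square), "cx", "cy" (the principal point, pixels), "k1" (the pictures are not rectified: a ray, as slopes to the right and down, at radius r is drawn at 1 + k1 r^2 times it, then the intrinsics apply), "eye" and "attitude" of the camera in the world. Camera axes: x right, y down, z forward; pixel columns grow to the right and rows downward; lengths in m; the calibration is good to about 2 mm. A picture is of the moment at which its call begins. There is no depth.
- r.job_done(): hands the job in; it is judged then, once.
The state is a dict: "clock": time; "qpos": joint angles; "joint_velocities": joint speeds; "effort": joint torques, N m; "tcp_pos": TCP position; "tcp_rot": TCP orientation; "force": force on the tool from outside, world axes, zero at the start; "moment": the same for the moment, N m; "gripper_width": opening from 0.0 (shut) to 1.0 (fully open); "finger_force": force on a finger pad.
Only numpy, scipy, OpenCV 4.12 (cv2) and the standard library are available. Lean on these libraries where they do the work, as an engineer would, in place of code of your own. Each camera call takes 0.05 s, during which the arm holds its last target. There are 200 camera calls.

## Working session

There is one attempt and no reset: what is moved stays moved. The work goes in short steps, Python scripts to look and compute and a shell command to move; the robot and the scene stay as the last step left them, time stands still between calls to the robot, and variables do not carry over. Pictures are saved under pics/ and viewed, at most 10 in all, crops included, and the job is handed in when it is done.

```bash
mkdir -p pics; ls
cat > h.py <<'E'
import numpy as np, cv2
from cell import r, viewer
from scipy.spatial.transform import Rotation as R
def cap(n):
    d=viewer.capture(n); return d
def Rm(d):
    a=np.array(d["attitude"],float)
    return R.from_quat(a).as_matrix() if a.size==4 else a.reshape(3,3)
def ray(d,u,v):
    f=200/np.tan(np.radians(d["fov_y"])/2)
    p=np.array([(u-d["cx"])/f,(v-d["cy"])/f]); q=p.copy()
    for _ in range(30): q=p/(1+d["k1"]*(q@q))
    return np.array(d["eye"]),Rm(d)@np.array([q[0],q[1],1])
def onz(d,u,v,z):
    o,w=ray(d,u,v); return o+w*(z-o[2])/w[2]
def proj(d,P):
    f=200/np.tan(np.radians(d["fov_y"])/2)
    c=Rm(d).T@(np.array(P)-np.array(d["eye"])); q=c[:2]/c[2]; q=q*(1+d["k1"]*(q@q))
    return q*f+[d["cx"],d["cy"]]
def save(d,n,crop=None,k=1):
    im=d["frame"][:,:,::-1]
    if crop: a,b,c,e=crop; im=im[b:e,a:c]
    cv2.imwrite("pics/"+n,cv2.resize(im,None,fx=k,fy=k,interpolation=cv2.INTER_CUBIC))
E
python3 - <<'E'
from h import *
for n in("scene","top"):
    d=cap(n); save(d,n+"0.png"); print({k:v for k,v in d.items() if k!="frame"})
print(r.read_state())
E
```

```text
pics
{'fov_y': 51.434812569658675, 'cx': 322.55304514638715, 'cy': 194.23623425564486, 'k1': -0.08479054025506906, 'eye': array([ 0.01241804, -0.47498184,  0.53081484]), 'attitude': array([ 0.80921408, -0.28783287,  0.16526771, -0.48477973])}
{'fov_y': 55.724936022704014, 'cx': 325.549117020364, 'cy': 206.87833552202503, 'k1': -0.02769773711351027, 'eye': array([0.34703503, 0.13954341, 1.00788271]), 'attitude': array([-0.70279968,  0.70779486, -0.04655194,  0.05414756])}
{'clock': 0.1, 'qpos': array([ 1.13828587e+00,  3.08914040e-01,  1.63505436e+00, -1.78128057e-05,
        1.19973972e+00, -6.97059012e-02]), 'joint_velocities': array([-0.00058551, -0.00241588, -0.00171991,  0.00063315, -0.00064252,
       -0.00061191]), 'effort': array([-9.09583068e-04, -4.16408801e+01, -2.77645129e+01, -2.41297721e-04,
        3.97702621e-03, -1.32281411e-05]), 'tcp_pos': array([0.22152786, 0.58361608, 0.2301667 ]), 'tcp_rot': array([ 1.80405734e-01,  9.83591710e-01, -1.02662144e-03, -2.54786204e-04]), 'force': array([-0.18228666,  0.48661381, -0.19568778]), 'moment': array([ 0.03035456,  0.01833352, -0.01791412]), 'finger_force': 0.0, 'gripper_width': 0.998073650422542}
```

View pics/scene0.png

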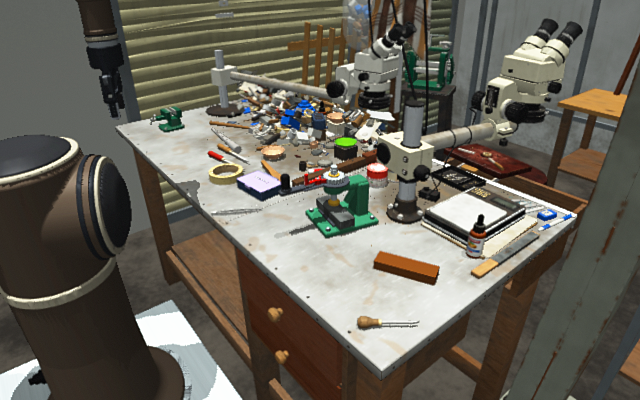

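View pics/top0.png

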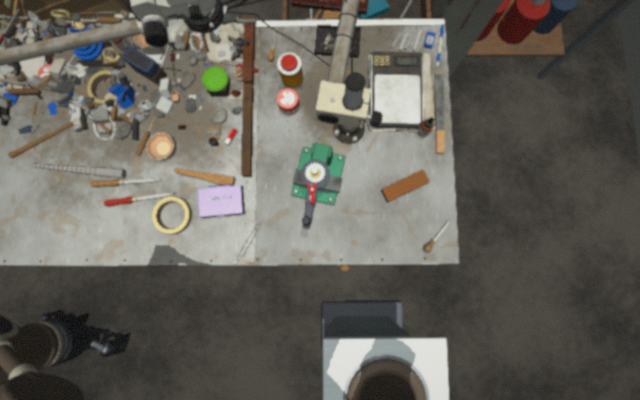

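The top view shows the green clamp at (318,172), with the red pawl at about (312,193) and the black knob at (307,222). Green things are the clamp at (340,205) in the scene view and two vices at (168,118) and (430,65). Only the first has the ratchet handle, the red lever and the brass pad. The brown block at (405,267) is not the stone. I'll confirm this in a crop.

Run:
```python
from h import *
a=cap("scene"); t=cap("top")
A=cv2.resize(a["frame"][150:250,270:400],None,fx=4.6,fy=4.6,interpolation=cv2.INTER_CUBIC)
B=cv2.resize(t["frame"][130:240,270:360],None,fx=4.18,fy=4.18,interpolation=cv2.INTER_CUBIC)[:460]
A=cv2.resize(A,(400,308));B=cv2.resize(B,(376,460))
A=np.vstack([A,np.zeros((152,400,3),np.uint8)])
cv2.imwrite("pics/crop.png",np.hstack([A,B])[:,:,::-1])
h=cv2.cvtColor(t["frame"],cv2.COLOR_RGB2HSV)
roi=np.zeros(h.shape[:2],np.uint8); roi[130:240,280:355]=1
for n,m in dict(green=(h[...,0]>65)&(h[...,0]<90)&(h[...,1]>110),red=((h[...,0]<6)|(h[...,0]>174))&(h[...,1]>150),dark=(h[...,2]<50)).items():
    k,l,s,c=cv2.connectedComponentsWithStats((m*roi).astype(np.uint8))
    for i in range(1,k):
        if s[i,4]>8: print(n,s[i],c[i].round(1))
for z,u,v in((.146,316,172),(.153,307,221),(.146,312,186)): print(onz(t,u,v,z).round(4))
```

```text
green [299 144  44  32 581] [323.2 158.1]
green [294 185  13  12  82] [300.8 191. ]
green [317 192  19  11 123] [324.5 196.3]
red [311 190   4  14  32] [312.3 196.6]
dark [340 130   6   4  19] [342.6 131.4]
dark [350 131   5   5  15] [351.9 132.9]
[0.5532 0.1702 0.146 ]
[0.4377 0.1907 0.153 ]
[0.52   0.1796 0.146 ]
```

View pics/crop.png

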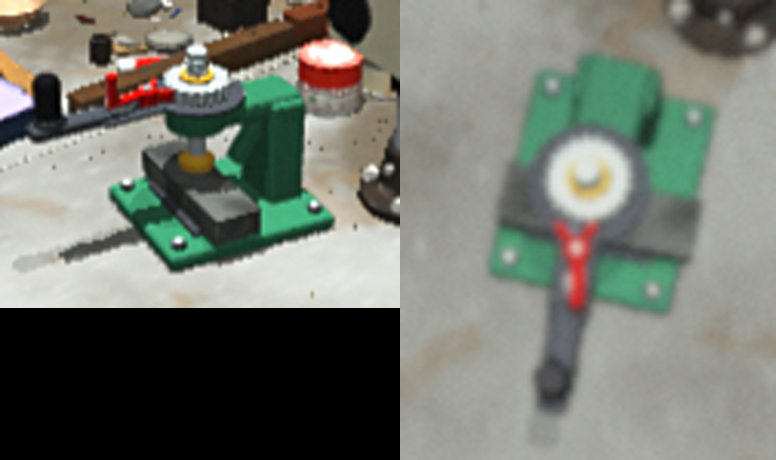

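The crop confirms it. The clamp has the toothed wheel, the red pawl lever (pin top at scene crop (111,75) and top crop (577,300)) and the black knob (scene crop (45,77), top crop (553,376)). The dark grey stone lies under the brass pad. The pin is on the -y (loosen) side of the handle.

Run:
```python
from h import *
a=cap("scene"); t=cap("top")
P={}
for n,z,p,q in(("spin",.146,(315,171.6),(334,165.3)),("knob",.153,(306.6,220),(284.6,175)),("pin",.146,(312.3,201.8),(306.1,174.4))):
    T=onz(t,*p,z);S=onz(a,*q,z)
    o1,w1=ray(t,*p);o2,w2=ray(a,*q)
    k=np.linalg.lstsq(np.c_[w1,-w2],o2-o1,rcond=None)[0]
    P[n]=(T+S)/2
    print(n,T.round(4),S.round(4),(o1+w1*k[0]).round(4),(o2+w2*k[1]).round(4))
d=(P["knob"]-P["spin"])[:2]; print(np.linalg.norm(d),np.degrees(np.arctan2(d[1],d[0])))
d/=np.linalg.norm(d); c=np.array([d[1],-d[0]]); v=(P["pin"]-P["spin"])[:2]; print("pin radial,tang",v@d,v@c)
# clamp yaw from base screws (z~.014) top view
px=[(536,75),(692,110),(492,275),(668,310)]
for u,v in px: print(onz(t,270+(u-400)/4.18,130+v/4.18,.014).round(4))
```

```text
spin [0.5541 0.1725 0.146 ] [0.5598 0.1729 0.146 ] [0.5539 0.1725 0.147 ] [0.5574 0.17   0.1477]
knob [0.44   0.1916 0.153 ] [0.4389 0.1905 0.153 ] [0.44   0.1917 0.1523] [0.4398 0.1918 0.1523]
pin [0.4828 0.1789 0.146 ] [0.4838 0.1755 0.146 ] [0.4831 0.179  0.1445] [0.4853 0.1775 0.1448]
0.11893367867252903 171.11479359396228
pin radial,tang 0.07344328086943831 -0.006932927755157372
[0.6521 0.2114 0.014 ]
[0.6276 0.1102 0.014 ]
[0.5203 0.2391 0.014 ]
[0.4968 0.127  0.014 ]
```

```bash
python3 -m jog '[[[0,0,0],-5.9],[[0,0,0],-5.9],[[-2.3,-2.83,0],0],[[-2.3,-2.83,0],0],[[-2.3,-2.83,0],0],[[-2.3,-2.83,0],0],[[-2.3,-2.83,0],0],[[-2.3,-2.83,0],0],[[-2.3,-2.83,0],0],[[-2.3,-2.83,0],0],[[-2.3,-2.83,0],0],[[-2.3,-2.83,0],0],[[-2.3,-2.83,0],0],[[-2.3,-2.83,0],0],[[-2.3,-2.83,0],0],[[-2.3,-2.83,0],0]]' 1
python3 -m jog '[[[0,0,0.5],0],[[0,0,0],0],[[0,0,0],0]]'
python3 - <<'E'
from h import *
a=cap("scene");t=cap("top")
A=a["frame"][130:230,255:405];B=t["frame"][130:240,255:375]
A=cv2.resize(A,(600,400),interpolation=2)[:,:]
B=cv2.resize(B,(436,400),interpolation=2)
cv2.imwrite("pics/near.png",cv2.resize(np.hstack([A,B]),(796,307))[:,:,::-1])
E
```

```text
clock: 2.3
tcp_pos: [0.4785, 0.1416, 0.2314]
tcp_rot: [0.078, 0.997, 0.0, 0.0]
force: [-0.1, -0.4, -0.7]
gripper_width: 0.001
finger_force: 0.0
clock: 2.68
tcp_pos: [0.4774, 0.1434, 0.2261]
tcp_rot: [0.078, 0.997, 0.0, -0.0]
force: [-0.0, 0.3, 0.1]
gripper_width: 0.003
finger_force: 0.0
```

View pics/near.png

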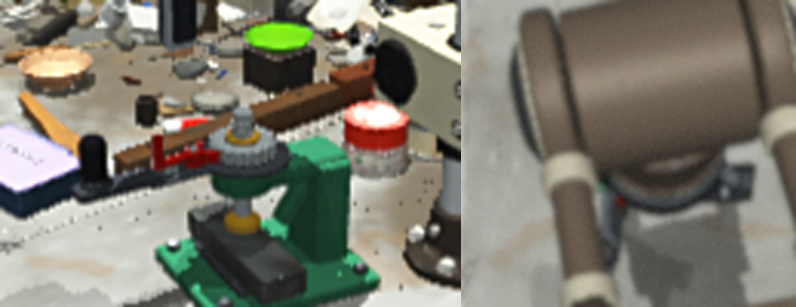

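The gripper (scene crop (180,15)) is above the -y side of the pin, whose red top is at (160,145). The top view is now hidden by the arm. I'll lower beside the pin.

```bash
python3 -m jog '[[[0,0,2],0],[[0,0,2],0],[[0,0,2],0],[[0,0,2],0],[[0,0,1.4],0],[[0,0,0],0],[[0,0,0],0]]'
python3 - <<'E'
from h import *
a=cap("scene")
save(a,"low.png",(265,130,385,220),6)
s=r.read_state(); R_=R.from_quat(s["tcp_rot"]).as_matrix()
print(s["tcp_pos"],R_.T@(np.array([.4833,.1775,.131])-s["tcp_pos"]))
E
```

```text
clock: 3.65
tcp_pos: [0.4786, 0.143, 0.1329]
tcp_rot: [0.078, 0.997, 0.0, 0.001]
force: [0.8, -0.0, 0.3]
gripper_width: 0.003
finger_force: 0.0
[0.47883253 0.14296292 0.1332014 ] [0.00098004 0.03480964 0.0022232 ]
```

View pics/low.png

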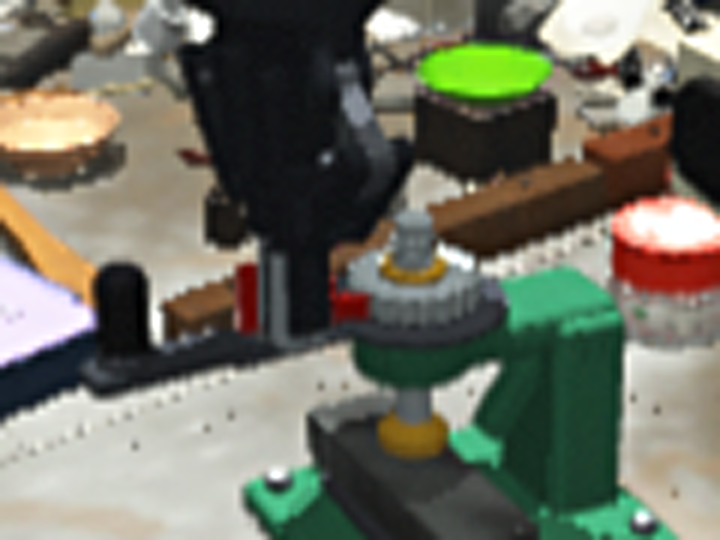

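The closed finger tips hang beside the red pin at (248,295), clear of the wheel and knob. Next I push along +tool y in small steps and watch the force.

```bash
for i in 1 2; do python3 -m jog '[[[0,0.5,0],0],[[0,0.5,0],0]]' | egrep 'pos|force: \['; done; for i in 1 2 3; do python3 -m jog '[[[0,0.4,0],0]]' | egrep 'pos|force: \['; done
```

```text
tcp_pos: [0.4801, 0.153, 0.1329]
force: [0.2, -0.0, 0.4]
tcp_pos: [0.4812, 0.1628, 0.1323]
force: [-0.7, -0.6, -0.6]
tcp_pos: [0.4814, 0.1665, 0.1321]
force: [-0.2, -0.7, -0.6]
tcp_pos: [0.4823, 0.1706, 0.1321]
force: [0.2, 0.5, -0.1]
tcp_pos: [0.4832, 0.1746, 0.1323]
force: [0.2, 0.5, 0.5]
```

Run:
```python
from h import *
a=cap("scene")
save(a,"flip.png",(265,130,385,220),6)
```

```text
(no output)
```

View pics/flip.png

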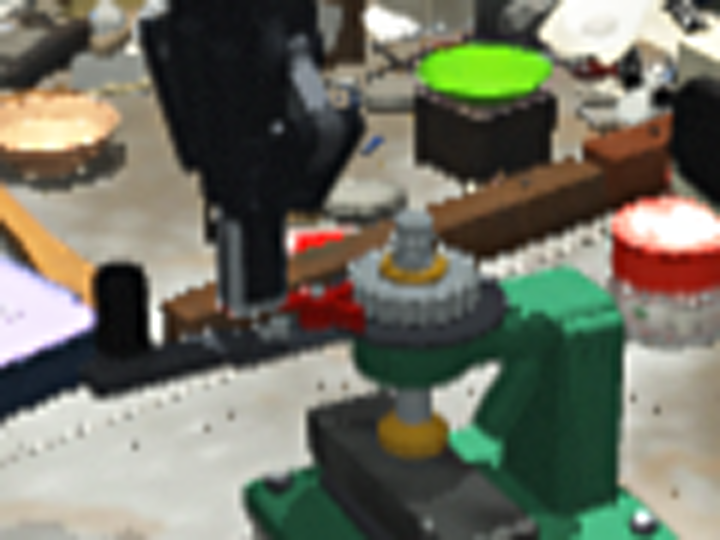

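The pin is hidden behind the finger, the lever has swung inward, and the knob has not moved. I'll push a little further, then back off and look.

```bash
for i in 1 2; do python3 -m jog '[[[0,0.4,0],0]]' | egrep 'pos|force: \['; done; python3 -m jog '[[[0,0,0],0],[[0,-1,0],0],[[0,-1.5,0],0],[[0,-1.5,0],0],[[0,0,0],0]]' | egrep 'pos|force: \['
python3 - <<'E'
from h import *
a=cap("scene")
save(a,"flip2.png",(265,130,385,220),6)
E
```

```text
tcp_pos: [0.4837, 0.1784, 0.1323]
force: [-0.3, -0.9, 0.2]
tcp_pos: [0.4845, 0.1821, 0.1323]
force: [0.8, -1.7, -0.7]
tcp_pos: [0.4776, 0.1412, 0.1322]
force: [-0.1, -0.0, -0.9]
```

View pics/flip2.png

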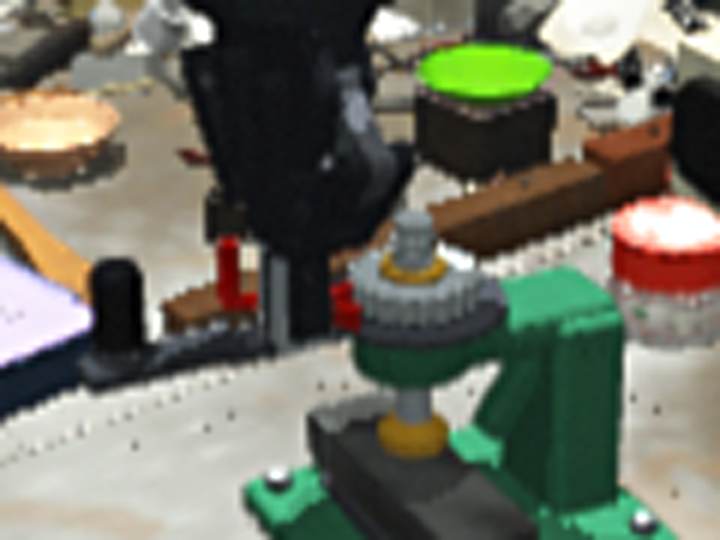

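The pin has moved from about (248,268) to (230,240) in the crop, and the knob top is at (118,262). I'll convert that to a lever angle.

Run:
```python
from h import *
a=cap("scene")
sp=np.array([.557,.1727]); P=onz(a,303.3,170,.146)[:2]; K=onz(a,284.7,173.9,.153)[:2]
P0=onz(a,265+248/6,130+266/6,.146)[:2]
d=K-sp; print(P,P0,K,np.linalg.norm(d),np.degrees(np.arctan2(d[1],d[0])))
d/=np.linalg.norm(d); c=np.array([d[1],-d[0]])
for q in(P,P0): print((q-sp)@d,(q-sp)@c)
s=r.read_state(); M=R.from_quat(s["tcp_rot"]).as_matrix()
Kx=np.array([*K,.14]); print(s["clock"],s["tcp_pos"],M.T@(Kx-s["tcp_pos"]))
```

```text
[0.49245491 0.19729111] [0.48439686 0.17542351] [0.44212189 0.19484747] 0.116993547863293 169.08777008525686
0.06803322779798997 0.011927754069651814
0.07180592787628359 -0.011069880217387446
5.6 [0.47808268 0.14225439 0.13239611] [ 0.04379066  0.0462784  -0.00759716]
```

The pin is now 12 mm to the tighten side, so the pawl is flipped. I'll go up, half open the gripper, move over the knob and come down straddling it.

```bash
python3 -m jog '[[[0,0,-3.5],0],[[0,0,-3.5],0],[[2.3,2.2,0],0],[[2.3,2.2,0],0],[[0,0,0],0],[[0,0,0],0],[[0,0,0],0]]' 0.5
python3 - <<'E'
from h import *
a=cap("scene")
save(a,"knob.png",(245,110,365,200),6)
s=r.read_state();print(s["tcp_pos"],s["gripper_width"])
E
```

```text
clock: 6.48
tcp_pos: [0.44, 0.1929, 0.2023]
tcp_rot: [0.079, 0.997, -0.0, 0.0]
force: [-0.0, 0.1, 0.2]
gripper_width: 0.499
finger_force: 0.0
[0.44001638 0.19282083 0.20224443] 0.501063895021442
```

View pics/knob.png

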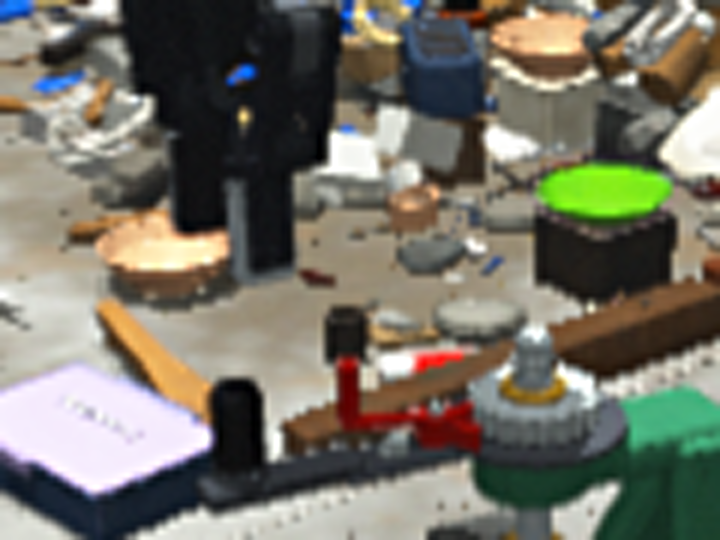

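The pin stands on the tighten side at (348,380). The two finger tips at (200,225) and (262,275) straddle the line above the knob at (238,385). Going down, checking the force.

```bash
python3 -m jog '[[[0,0,1.5],0],[[0,0,1.5],0],[[0,0,1],0],[[0,0,1],0],[[0,0,0.5],0]]'|egrep 'pos|force: \['; python3 -m jog '[[[0,0,0.7],0],[[0,0,0.7],0],[[0,0,0.6],0],[[0,0,0],0]]'|egrep 'clock|pos|force: \['
```

```text
tcp_pos: [0.439, 0.1932, 0.1463]
force: [-0.5, 0.8, -0.2]
clock: 7.65
tcp_pos: [0.439, 0.1932, 0.1267]
force: [-0.4, -0.0, -0.1]
```

```bash
python3 -m jog '[[[-0.03,-0.84,0],-4],[[-0.03,-0.84,0],-4],[[-0.03,-0.84,0],-4],[[-0.03,-0.84,0],-4]]'|egrep 'pos|force: \['; python3 -m jog '[[[-0.03,-0.84,0],-4],[[-0.03,-0.84,0],-4],[[-0.03,-0.84,0],-4]]'|egrep 'pos|force: \[';python3 -m jog '[[[-0.03,-0.84,0],-4],[[-0.03,-0.84,0],-4]]'|egrep 'clock|pos|force: \['
```

```text
tcp_pos: [0.4389, 0.16, 0.1275]
force: [-0.1, 1.5, -0.9]
tcp_pos: [0.4444, 0.1355, 0.1274]
force: [-0.1, 2.2, -0.5]
clock: 8.78
tcp_pos: [0.4508, 0.1199, 0.1274]
force: [-0.5, 1.2, 1.0]
```

```bash
cat > m.py <<'E'
from h import *
s=r.read_state(); M=R.from_quat(s["tcp_rot"]).as_matrix()
F=[]
for _ in range(1): F.append(M.T@np.array(r.read_state()["force"]))
p=np.array(s["tcp_pos"])[:2]-[.557,.1727]
print("t%.2f ang %.1f rad %.4f roll %.1f Fxyz"%(s["clock"],(170-np.degrees(np.arctan2(p[1],p[0])))%360-0,np.hypot(*p),81-np.degrees(np.arctan2(M[1,1],M[0,1]))),np.mean(F,0).round(2))
E
python3 m.py
python3 -m jog '[[[-0.03,0.84,0],4],[[-0.03,0.84,0],4],[[-0.03,0.84,0],4]]'>/dev/null; python3 m.py
for i in 1 2 3 4; do python3 -m jog '[[[-0.03,0.84,0],4],[[-0.03,0.84,0],4]]'>/dev/null; python3 m.py; done
```

```text
t8.78 ang 323.6 rad 0.1186 roll -36.1 Fxyz [-0.09  1.31 -1.02]
t9.15 ang 335.6 rad 0.1182 roll -23.9 Fxyz [-0.22 -2.6   0.75]
t9.40 ang 343.1 rad 0.1181 roll -16.0 Fxyz [-1.71 -6.18  0.98]
t9.65 ang 351.2 rad 0.1183 roll -8.0 Fxyz [-2.27 -4.71  0.13]
t9.90 ang 359.3 rad 0.1185 roll 0.0 Fxyz [-2.69 -4.89 -0.2 ]
t10.15 ang 7.3 rad 0.1187 roll 8.0 Fxyz [-2.85 -6.11 -0.49]
```

```bash
for i in 1 2 ; do python3 -m jog '[[[-0.03,0.84,0],4],[[-0.03,0.84,0],4]]'>/dev/null; python3 m.py; done; for i in 1 2 3 4; do python3 -m jog '[[[-0.01,0.42,0],2],[[-0.01,0.42,0],2]]'>/dev/null; python3 m.py; done
```

```text
t10.40 ang 15.4 rad 0.1189 roll 16.0 Fxyz [-3.28 -5.51 -1.74]
t10.65 ang 23.3 rad 0.1191 roll 24.0 Fxyz [-3.16 -5.02 -1.87]
t10.90 ang 27.2 rad 0.1193 roll 28.0 Fxyz [-3.17 -6.54 -2.38]
t11.15 ang 31.2 rad 0.1194 roll 32.0 Fxyz [-3.35 -5.77 -2.56]
t11.40 ang 35.1 rad 0.1196 roll 36.0 Fxyz [-3.45 -5.03 -3.35]
t11.65 ang 39.0 rad 0.1197 roll 40.0 Fxyz [-2.85 -4.68 -3.13]
```

Still free at +39°, with a free stroke force of about 5.5 N. Now the return stroke.

```bash
python3 -m jog '[[[-0.03,-0.84,0],-4],[[-0.03,-0.84,0],-4],[[-0.03,-0.84,0],-4],[[-0.03,-0.84,0],-4],[[-0.03,-0.84,0],-4],[[-0.03,-0.84,0],-4],[[-0.03,-0.84,0],-4],[[-0.03,-0.84,0],-4],[[-0.03,-0.84,0],-4]]'>/dev/null; python3 m.py
python3 -m jog '[[[-0.03,-0.84,0],-4],[[-0.03,-0.84,0],-4],[[-0.03,-0.84,0],-4],[[-0.03,-0.84,0],-4],[[-0.03,-0.84,0],-4],[[-0.03,-0.84,0],-4],[[-0.03,-0.84,0],-4],[[-0.03,-0.84,0],-4],[[-0.03,-0.84,0],-4],[[-0.03,-0.84,0],-4]]'>/dev/null; python3 m.py
python3 -m jog '[[[-0.03,0.84,0],4],[[-0.03,0.84,0],4]]'>/dev/null; python3 m.py
for i in 1 2 3; do python3 -m jog '[[[-0.01,0.42,0],2],[[-0.01,0.42,0],2]]'>/dev/null; python3 m.py; done
```

```text
t12.78 ang 4.1 rad 0.1192 roll 3.9 Fxyz [ 0.59  0.79 -0.15]
t14.03 ang 323.5 rad 0.1183 roll -36.1 Fxyz [ 1.36  1.97 -0.4 ]
t14.28 ang 331.4 rad 0.1179 roll -27.8 Fxyz [-0.07  0.74 -0.11]
t14.53 ang 335.5 rad 0.1179 roll -24.0 Fxyz [ 0.17 -0.42  0.58]
t14.78 ang 339.6 rad 0.1180 roll -20.0 Fxyz [ 0.17 -0.62  0.56]
t15.03 ang 343.6 rad 0.1180 roll -16.0 Fxyz [-0.39 -0.82  0.32]
```

```bash
for i in 1 2 3 4; do python3 -m jog '[[[-0.01,0.42,0],2],[[-0.01,0.42,0],2]]'>/dev/null; python3 m.py; done
```

```text
t15.28 ang 347.4 rad 0.1180 roll -12.0 Fxyz [-0.82 -5.05 -0.5 ]
t15.53 ang 351.1 rad 0.1179 roll -8.0 Fxyz [-0.6  -6.35  0.  ]
t15.78 ang 355.1 rad 0.1180 roll -4.0 Fxyz [-1.61 -5.57 -0.41]
t16.02 ang 359.1 rad 0.1181 roll -0.0 Fxyz [-1.61 -5.18 -1.38]
```

```bash
for i in 1 2 3 4; do python3 -m jog '[[[0,0.21,0],1],[[0,0.21,0],1]]'>/dev/null; python3 m.py; done
```

```text
t16.27 ang 1.2 rad 0.1181 roll 1.9 Fxyz [-1.46 -6.22 -1.59]
t16.52 ang 3.2 rad 0.1182 roll 3.9 Fxyz [-1.23 -5.32 -1.97]
t16.77 ang 5.2 rad 0.1182 roll 5.9 Fxyz [-1.17 -4.59 -1.13]
t17.02 ang 7.2 rad 0.1183 roll 7.9 Fxyz [-2.52 -5.19 -1.27]
```

```bash
for i in 1 2 3 ; do python3 -m jog '[[[0,0.21,0],1],[[0,0.21,0],1]]'>/dev/null; python3 m.py; done
```

```text
t17.27 ang 9.2 rad 0.1184 roll 9.9 Fxyz [-2.42 -5.86 -1.68]
t17.52 ang 11.3 rad 0.1184 roll 11.9 Fxyz [-2.   -5.78 -1.27]
t17.77 ang 13.2 rad 0.1184 roll 13.9 Fxyz [-2.59 -6.32 -2.15]
```

```bash
for i in 1 2 ; do python3 -m jog '[[[0,0.21,0],1],[[0,0.21,0],1]]'>/dev/null; python3 m.py; done
```

```text
t18.02 ang 15.2 rad 0.1185 roll 15.9 Fxyz [-3.88 -6.11 -1.69]
t18.27 ang 17.1 rad 0.1185 roll 17.9 Fxyz [-3.86 -6.85 -1.84]
```

```bash
for i in 1 2 ; do python3 -m jog '[[[0,0.105,0],0.5],[[0,0.105,0],0.5]]'>/dev/null; python3 m.py; done
```

```text
t18.52 ang 18.1 rad 0.1185 roll 18.9 Fxyz [-3.48 -7.03 -2.52]
t18.77 ang 19.0 rad 0.1185 roll 19.9 Fxyz [-4.36 -7.47 -2.19]
```

```bash
for i in 1 2 ; do python3 -m jog '[[[0,0.105,0],0.5],[[0,0.105,0],0.5]]'>/dev/null; python3 m.py; done
```

```text
t19.02 ang 20.0 rad 0.1185 roll 20.9 Fxyz [-4.13 -6.33 -3.19]
t19.27 ang 20.9 rad 0.1185 roll 21.9 Fxyz [-3.67 -7.17 -3.59]
```

```bash
python3 -m jog '[[[0,0.105,0],0.5],[[0,0.105,0],0.5]]'>/dev/null; python3 m.py;  for i in 1 2 3 4 5 6 ; do python3 -m jog '[[[0,0,0],0]]'>/dev/null; python3 m.py; done
```

```text
t19.52 ang 21.9 rad 0.1185 roll 22.9 Fxyz [-4.23 -6.91 -2.64]
t19.65 ang 22.0 rad 0.1186 roll 22.9 Fxyz [-3.44 -5.8  -3.11]
t19.77 ang 22.0 rad 0.1186 roll 22.9 Fxyz [-4.48 -6.93 -2.03]
t19.90 ang 22.0 rad 0.1186 roll 22.9 Fxyz [-3.94 -6.72 -2.39]
t20.02 ang 22.0 rad 0.1186 roll 22.9 Fxyz [-4.06 -5.87 -2.87]
t20.15 ang 22.0 rad 0.1186 roll 22.9 Fxyz [-3.15 -6.24 -2.48]
t20.27 ang 22.0 rad 0.1186 roll 22.9 Fxyz [-3.25 -6.47 -3.13]
```

The stroke force has risen about 1.5 N. I'll check the pad against the stone in a close crop before going on.

Run:
```python
from h import *
a=cap("scene")
save(a,"pad.png",(305,160,375,225),9)
```

```text
(no output)
```

View pics/pad.png

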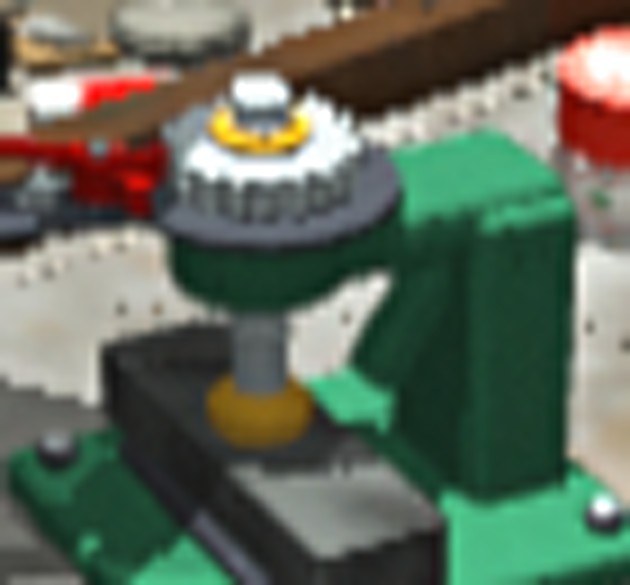

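The pad visibly sits on the stone at (260,415). The force noise is about 0.5 N, so I'll creep 1° in tenth-degree rows and average.

```bash
for i in 1 2 3 4 5 6 7 8 9 10 ; do python3 -m jog '[[[0,0.021,0],0.1]]'>/dev/null; python3 m.py; done | tee c.txt | awk '{print $3,$9,$10,$11,$12}'; python3 -c "
from h import *
print(r.read_state()['moment'])"
```

```text
22.0 [-3.83 -7.39 -2.77] 
22.1 [-3.59 -7.33 -2.31] 
22.2 [-4.39 -7.1 -2.85] 
22.3 [-3.76 -7.5 -2.64] 
22.4 [-4. -8.51 -3.11] 
22.5 [-3.79 -7.81 -3.92] 
22.6 [-3.59 -7.76 -2.85] 
22.7 [-4.09 -6.95 -2.54] 
22.7 [-4.7 -8.52 -1.98] 
22.8 [-5.12 -8.1 -2.92] 
[-1.40878931  0.13651639  0.1232525 ]
```

The mean tangential force is now about 8.0 N against 5.6 N free. That is +2.4 N, or roughly 48 N on the stone, so I stop here. I'll back off to mid-gap and lift clear.

```bash
python3 -m jog '[[[0,-0.35,0],0],[[0,-0.35,0],0],[[0,-0.35,0],0],[[0,0,0],0],[[0,0,0],0]]'>/dev/null; python3 m.py; python3 -m jog '[[[0,0,-0.7],0],[[0,0,-1],0],[[0,0,-1.5],0],[[0,0,-2],0],[[0,0,-3],0],[[0,0,-3],0],[[0,0,0],0],[[0,0,0],0],[[0,0,0],0],[[0,0,0],0]]'|egrep 'pos|force: \['; python3 m.py
python3 - <<'E'
from h import *
a=cap("scene")
save(a,"end.png",(255,90,385,225),4.4)
E
```

```text
t22.20 ang 19.3 rad 0.1202 roll 24.0 Fxyz [ 0.16 -0.05  0.61]
tcp_pos: [0.4513, 0.2309, 0.2381]
force: [-1.1, -0.1, -0.5]
t23.45 ang 18.8 rad 0.1206 roll 24.0 Fxyz [ 0.8  -0.69  0.52]
```

View pics/end.png

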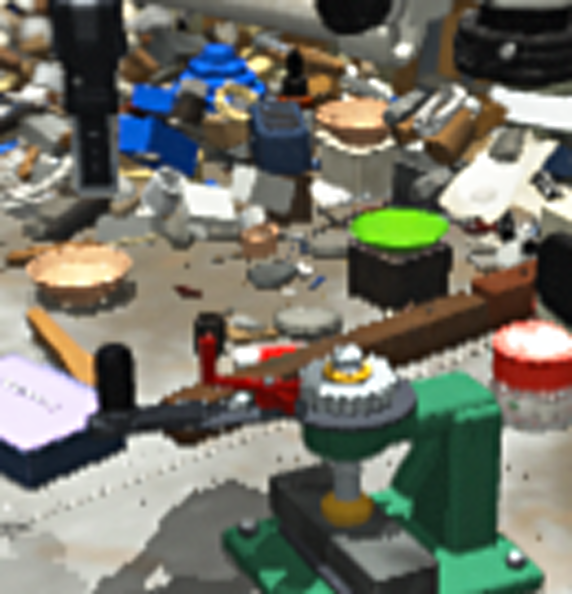

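The gripper is clear at (90,150). The pawl pin at (207,355) is on the tighten side, the pad is on the stone and the parts box hasn't moved. Handing in.

```bash
python3 -c "
from h import *
print(r.job_done())"
```

```text
the job is handed in; nothing more can be done
None
```

I flipped the pawl to tighten, worked the handle until it was about 2.4 N stiffer than the free stroke (roughly 48 N on the stone by estimate), let go of the clamp and handed the job in at about 24 s; no verdict came back.

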